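Unclip the tube rack and square it into the corner stop

TASK

The white tube rack is snapped into the aluminium docking frame: push it firmly past its spring catch and slide it straight out of the open end until it is clear of the frame. Then slide it over the bench into the steel corner stop, so that one long side lies flush against the long fence and one end flush against the short fence. Keep the rack flat on the bench all the way and leave the bottle, the marker and the yellow tip box where they are.

Things in the scene. Friction and masses are not known exactly. Their poses are not given: they have to be found in the camera images.
- rack: Loose white tube rack, tubes fixed in it, 0.36-0.59 kg, too wide to grasp. Origin: centre of underside, +x along its length, +z up. Foot skirt 128 (x) by 86 (y) mm, 8 mm high, with a 14 mm notch amid each long side. Body above the skirt 116 by 74 mm, up to z = 42 mm (caps 48 mm): push its flat end and side faces at z = 20 to 42 mm. It may lie either way round in the stop. Slides at 2-6 N.
- dock: Fixed aluminium frame, 14 mm high. Origin: on the bench, under the docked rack's origin (their axes agree); +x is the way out. Rails at x = -76.5 to +36 mm, y = 44.5 to 58.5 mm either side, have lips over the rack's skirt, so it only slides along +x; an end stop fills x = -76.5 to -65.5 mm. The rack is clear of it after moving 100 mm.
- dock_push (a point): Middle of the docked rack's back end face, 58 mm behind the dock's origin, 30 mm above the bench, free above the end stop: push here along the dock's +x. A sprung roller in each rail (at the dock's x = 0) sits in the rack's notches; 12 to 23 N lets go within the first 8 mm, later sliding takes 2 to 8 N. The point stays with the dock.
- stop: Fixed steel corner of two fences, 20 mm high, 12 mm thick. Origin: inner corner, on the bench. +x runs along the inner face of the long fence (300 mm), +y along that of the short fence (100 mm), +z up; the rack belongs on the side of positive x and y. Seated with its length along the long fence, its origin is at x = 64, y = 43 mm.
- bottle: Bystander: small clear bottle with green cap, 48 mm diameter, 100 mm high, standing loose. Origin: centre of its underside.
- marker: Bystander: white marker pen with black cap, 130 mm long, 13 mm thick, lying loose. Origin: under its middle, +x along it towards the cap.
- tipbox: Bystander: yellow pipette tip box, 120 by 85 mm, 50 mm high, loose. Origin: centre of its underside.
Not all that is in view belongs to the job. Of the things that look like the dock, the middle-sized one is meant. There is more than one size of the rack; the one meant has the size given above.

How it is judged:
By the outcome, as a careful person would: the job done as asked, in the order asked, and still so for the second after the job is handed in, with the robot touching nothing.
It also fails if it takes over 72 s, if anything falls off the work surface, if the arm or the gripper's body presses on something with over 40 N, if the wrist force passes 120 N, or if a joint passes its speed limit or range.

ROBOT

A 7-joint arm with a two-finger parallel gripper is mounted at the origin on the work surface. World frame = base frame: x ahead of the robot, y to its left, z up, the work surface at z = 0. Lengths are in m, angles in rad, forces in N, time in s.
With the tool pointing down it reaches from about 0.35 to 0.9 m from the base axis. Payload 8.1 kg.
Tool frame: the origin (TCP) lies at the centre of the arm's flange, where the gripper is bolted on; the fingertips stand 178 mm ahead of it and the grasp point (between the pads) lies 159 mm ahead of it; z points along the fingers, y is the line along which they close (so a half turn about z gives the same grasp; the last joint's range is limited). The gripper opens to 92 mm and grips with 3 to 60 N. Pads are 19 mm wide; open, the fingers measure 130 mm over their backs; the gripper's body (75 mm by 190 mm) begins 47 mm behind the grasp point.
Start: joints at [1.21, 0.434, 0.025, 1.573, -0.012, 1.134, -0.075], TCP at [0.159, -0.604, 0.405] pointing down, gripper open.
Joint ranges: [-2.62, 2.62], [-0.44, 2.09], [-1.27, 1.32], [0.08, 2.57], [-1.32, 4.46], [0.12, 2], [-2.74, 2.74]. Speed limits (rad/s): [2.22, 2.22, 3.01, 3.01, 3.14, 3.14, 3.14].

INTERFACE

Orientations are given as a rotation vector (axis times angle).
In Python, from cell import arm gives the robot as it stands. The module is installed in compiled form; this text tells all that it offers.
- The arm moves only by the shell command python3 -m inch 'ROWS' [FORCE]. ROWS is text: rows parted by semicolons, each of 5 numbers parted by spaces: the shift along the tool's x, y, z in m, then the turn about the tool's z in rad, then the finger opening in m, from 0 to 0.0918. In form: x y z roll fingers; .... A call has 1 to 5 rows; each row is the pose to reach, as a shift and turn from the pose commanded when the call began, along the tool's axes at that moment; what a row does not reach only later rows make up. A row lasts 1/10 s, in which the tool goes at most 50 mm and 8.59 degrees, less where a joint would pass 70% of its speed; a pose out of reach is approached as far as the arm can. A call with a gripper value outside its range is refused whole. The fingers move at their own pace and stop on an object; FORCE is the grip in N (left out, the last holds). Time passes only in rows, so rows that repeat a pose let the fingers close. It gives the time, the measured TCP pose, the force, the opening and the grip force at its end, in the units of the state.
- arm.observe(): the state, without advancing time (a new reading comes with each control period).
- arm.get_image(name): name is "side" or "top" or "wrist"; returns the picture (400x640x3 uint8, red, green, blue); there is no depth.
- arm.get_calibration(name): a dict with "intrinsics" (3x3 intrinsics, pixels), "distortion" ([k1, k2, p1, p2, k3] as OpenCV has them; the pictures are not rectified), "pose" (4x4, takes a point from camera to world coordinates). Camera axes: x right, y up, looking along -z (the intrinsics and any distortion apply to the point x, -y, -z); pixel columns grow to the right and rows downward; lengths in m; the calibration is good to about 2 mm. A picture is of the moment at which its call begins: read the wrist's pose just before it. get_calibration takes no time and is no camera call; for the wrist camera it gives the pose at the moment of the call.
- arm.sign_off(): hands the job in; it is judged then, once.
Trained networks look in the newest picture that a camera, given by its name, has taken for a name from the list of things; names that differ only in an ending like _2 or _b are one class to them, and where a whole thing is asked for, a point or a joint stands for the part that bears it (a point fixed in the world has none). Each returns a list of dicts, best first, with "conf" (0 to 1); they miss things now and then, are a little off and sometimes report something else, mostly with a low value. They report only what shows in the picture. A call takes as long as a camera call. They do not tell look-alikes from the thing itself.
- arm.look_for(camera, query): "point" ([row, column] in pixels, amid what is visible of it).
- arm.silhouettes(camera, query): "region" (400x640 bool, what is visible of it) and "point" ([row, column] in pixels, amid what is visible of it).
- arm.place_of(camera, query): "point" ([row, column] in pixels: a listed point, or the origin of a listed thing).
The state is a dict: "clock": time; "joints": joint angles; "dq": joint speeds; "joint_efforts": joint torques, N m; "position": TCP position; "ee_rot": TCP orientation; "force": force on the tool from outside, world axes, zero at the start; "ft_torque": the same for the moment, N m; "width": opening from 0.0 (shut) to 1.0 (fully open); "gripper_force": force on a finger pad.
Only numpy, scipy, OpenCV 4.12 (cv2) and the standard library are available. Lean on these libraries where they do the work, as an engineer would, in place of code of your own. Each camera call takes 0.05 s, during which the arm holds its last target. There are 200 camera calls.

## Working session

There is one attempt and no reset: what is moved stays moved. The work goes in short steps, Python scripts to look and compute and a shell command to move; the robot and the scene stay as the last step left them, time stands still between calls to the robot, and variables do not carry over. Pictures are saved under pics/ and viewed, at most 10 in all, crops included, and the job is handed in when it is done.

```bash
mkdir -p pics; cat > h.py <<'E'
import numpy as np, cv2
from cell import arm
def ray(cal,p):
    K=np.array(cal["intrinsics"],float);D=np.array(cal["distortion"],float);T=np.array(cal["pose"],float)
    u=cv2.undistortPoints(np.array([[[p[1],p[0]]]],float),K,D)[0,0]
    return T[:3,3],T[:3,:3]@np.array([u[0],-u[1],-1.])
def at(cal,p,z=0.):
    o,d=ray(cal,p); return o+d*(z-o[2])/d[2]
def proj(cal,P):
    K=np.array(cal["intrinsics"],float);D=np.array(cal["distortion"],float);T=np.array(cal["pose"],float)
    q=(np.atleast_2d(P)-T[:3,3])@T[:3,:3]; q=q*[1,-1,-1]
    return cv2.projectPoints(q,np.zeros(3),np.zeros(3),K,D)[0][:,0]
def save(im,n): cv2.imwrite("pics/"+n,im[...,::-1])
E
python3 - <<'E'
from h import *
s=arm.observe();print(s["clock"],s["position"],s["ee_rot"],s["force"])
for c in("top","side"):
    im=arm.get_image(c);save(im,c+"0.png");cal=arm.get_calibration(c)
    print(c,np.round(cal["pose"],3).tolist())
    for q in("rack","dock","dock_push","stop","bottle","marker","tipbox"):
        for r in arm.place_of(c,q)[:4]:
            print(c,q,round(r["conf"],2),np.round(r["point"]),np.round(at(cal,r["point"],.03 if q=="dock_push" else 0),3))
E
```

```text
0.0 [ 0.15927349 -0.60411302  0.40393406] [-3.11398210e+00 -4.03589513e-01  5.74628120e-04] [0.12468768 0.02792951 0.97528648]
top [[-0.061, 0.969, -0.241, 0.267], [-0.998, -0.061, 0.008, 0.065], [-0.007, 0.241, 0.971, 1.326], [0.0, 0.0, 0.0, 1.0]]
top rack 0.94 [215. 263.] [0.555 0.203 0.   ]
top rack 0.83 [282. 356.] [ 0.35  -0.047  0.   ]
top dock 0.65 [270. 261.] [0.398 0.216 0.   ]
top dock 0.55 [216. 262.] [0.55  0.206 0.   ]
top dock_push 0.96 [259. 160.] [0.44  0.488 0.03 ]
top dock_push 0.8 [268. 242.] [0.403 0.263 0.03 ]
top dock_push 0.67 [208. 239.] [0.571 0.266 0.03 ]
top dock_push 0.5 [211. 259.] [0.559 0.211 0.03 ]
top stop 0.83 [162. 383.] [ 0.692 -0.153  0.   ]
top bottle 0.53 [237. 434.] [ 0.461 -0.277  0.   ]
top marker 0.44 [136. 356.] [ 0.777 -0.08   0.   ]
top tipbox 0.57 [162. 236.] [0.719 0.278 0.   ]
side [[0.992, 0.062, -0.108, 0.473], [-0.124, 0.597, -0.792, -0.646], [0.016, 0.8, 0.6, 0.603], [0.0, 0.0, 0.0, 1.0]]
side rack 0.84 [195. 312.] [0.557 0.2   0.   ]
side rack 0.8 [268. 230.] [ 0.347 -0.06   0.   ]
side dock 0.65 [192. 312.] [0.557 0.216 0.   ]
side dock 0.58 [195. 257.] [0.4   0.217 0.   ]
side dock 0.57 [163. 265.] [0.421 0.392 0.   ]
side dock_push 0.85 [172. 312.] [0.563 0.278 0.03 ]
side dock_push 0.82 [179. 257.] [0.402 0.253 0.03 ]
side dock_push 0.72 [139. 268.] [0.434 0.501 0.03 ]
side stop 0.86 [285. 387.] [ 0.682 -0.147  0.   ]
side bottle 0.68 [352. 284.] [ 0.456 -0.28   0.   ]
side marker 0.76 [258. 422.] [ 0.785 -0.078  0.   ]
side tipbox 0.64 [178. 365.] [0.725 0.272 0.   ]
```

View pics/top0.png

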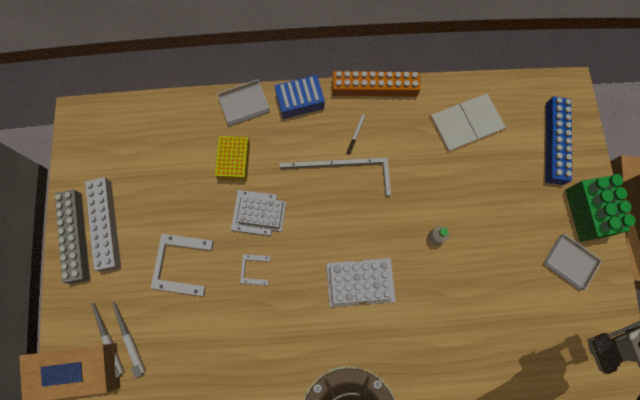

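View pics/side0.png

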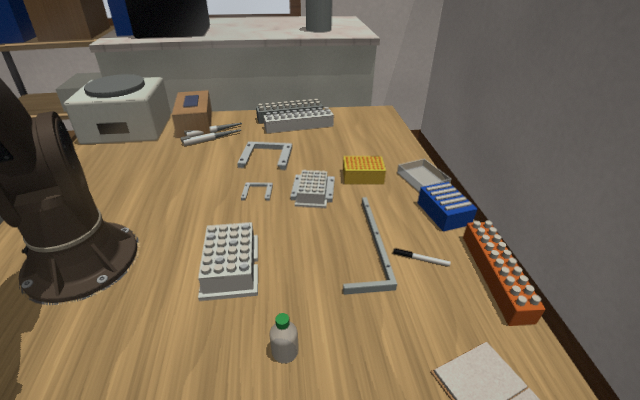

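The racks are at top px (row 215, col 260), about 128 mm long, and (282, 360), about 186 mm. The docks are large (265, 183), middle (213, 258) and small (270, 256). The 128 mm rack in the middle dock fits the description, with its open end to the right (world -y). The stop corner is at (162, 387). I'll confirm with a crop while swinging over.

```bash
cat >> h.py <<'E'
from scipy.spatial.transform import Rotation as Ro
def go(x,y,z,yaw):
    "tool-axis shift and roll to TCP x,y,z with tool y-axis at world angle yaw(deg)"
    s=arm.observe();R=Ro.from_rotvec(s["ee_rot"]).as_matrix();d=R.T@(np.array([x,y,z])-s["position"])
    a=np.arctan2(R[1,1],R[0,1]);r=-(np.radians(yaw)-a);r=(r+np.pi)%(2*np.pi)-np.pi
    print("t",round(s["clock"],2),"pos",np.round(s["position"],4),"yaw",round(np.degrees(a),1),"tilt",np.round(R[:,2],3),"F",np.round(s["force"],1),"SHIFT",np.round(d,4),"roll",round(r,3))
E
python3 -m inch '.047 -.02 0 -.15 .03;.093 -.039 0 -.3 .03;.14 -.059 0 -.45 .03;.186 -.078 0 -.6 .03;.233 -.098 0 -.75 .03'
python3 - <<'E'
from h import *
go(.5,-.1,.42,0)
im=cv2.imread("pics/top0.png")[125:315,140:400]
cv2.imwrite("pics/crop.png",cv2.resize(im,None,fx=3,fy=3,interpolation=cv2.INTER_CUBIC))
E
```

```text
clock: 1.3
position: [0.3588, -0.4505, 0.405]
ee_rot: [2.746, 1.525, 0.0]
force: [0.6, -0.9, -0.4]
width: 0.614
gripper_force: 0.0
t 1.3 pos [ 0.3588 -0.4505  0.405 ] yaw -31.9 tilt [ 0.    -0.001 -1.   ] F [ 0.6 -0.9 -0.4] SHIFT [ 0.3722 -0.0655 -0.0151] roll -0.557
```

View pics/crop.png

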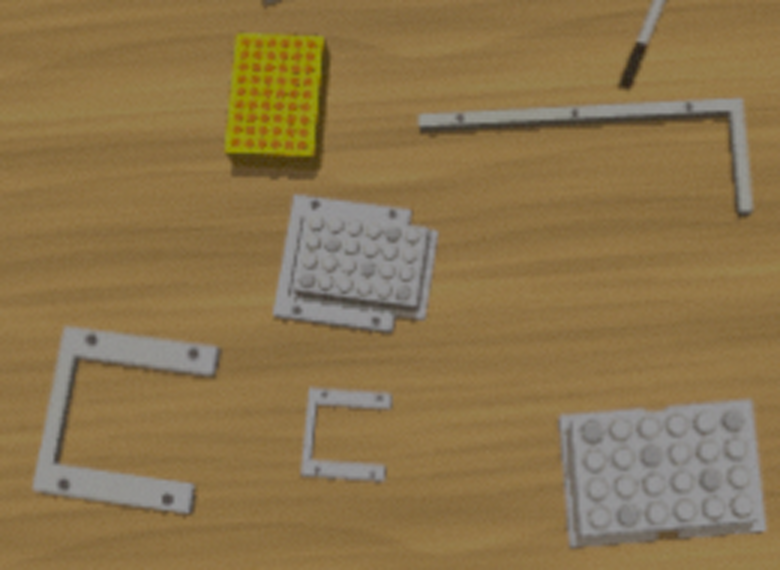

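The crop confirms it. The small rack sits in the middle dock, with its end stop on the left and open end on the right (crop corners (293,195), (410,208), (392,330), (275,317)). The stop's inner corner is near crop (732,112).

```bash
python3 -m inch '.05 -.01 0 -.11 .03;.099 -.018 -.003 -.22 .03;.148 -.027 -.006 -.33 .03;.197 -.035 -.01 -.44 .03;.244 -.043 -.01 -.557 .03'
cat >> h.py <<'E'
def fit(W,L):
    "rigid 2D fit local L->world W: yaw deg, origin, residual"
    W=np.array(W)[:,:2];L=np.array(L,float);w=W-W.mean(0);l=L-L.mean(0)
    a=np.arctan2((l[:,0]*w[:,1]-l[:,1]*w[:,0]).sum(),(l*w).sum());c,s=np.cos(a),np.sin(a);R=np.array([[c,-s],[s,c]])
    o=W.mean(0)-R@L.mean(0);print("yaw",np.degrees(a).round(2),"org",o.round(4),"res mm",((W-L@R.T-o)*1e3).round(1).tolist());return a,o
E
python3 - <<'E'
from h import *
cal=arm.get_calibration("top")
P=lambda c,z:at(cal,[(c[1]+.5)/3-.5+125,(c[0]+.5)/3-.5+140],z)
fit([P(c,.014) for c in((293,195),(410,208),(392,330),(275,317))],[(-.0765,.0585),(.036,.0585),(.036,-.0585),(-.0765,-.0585)])
# stop: outer corner, long far end outer, short far end outer
fit([P(c,.02) for c in((743,99),(418,115),(750,212))],[(-.012,-.012),(.3,-.012),(-.012,.1)])
go(.5,.2,.42,0)
E
```

```text
clock: 1.8
position: [0.4519, -0.2206, 0.4156]
ee_rot: [2.222, 2.219, 0.001]
force: [1.4, -0.9, 0.7]
width: 0.333
gripper_force: 0.0
yaw -100.02 org [0.5579 0.2077] res mm [[0.7, -0.0], [0.5, -0.3], [-0.2, 1.1], [-0.9, -0.8]]
yaw 89.19 org [ 0.6841 -0.1496] res mm [[0.4, -1.3], [-0.6, -0.2], [0.2, 1.6]]
t 1.8 pos [ 0.4519 -0.2206  0.4156] yaw -0.1 tilt [ 0.001 -0.001 -1.   ] F [ 1.4 -0.9  0.7] SHIFT [ 0.4206  0.0475 -0.0047] roll -0.001
```

```bash
python3 -m inch '.05 .012 0 .04 .03;.098 .023 0 .08 .03;.146 .035 0 .12 .03;.194 .046 0 .15 .03;.242 .058 0 .174 .03'
python3 - <<'E'
from h import *
go(.5733,.2944,.4,-10)
E
```

```text
clock: 2.3
position: [0.5109, 0.0209, 0.415]
ee_rot: [2.413, 2.01, 0.001]
force: [0.9, -0.8, 0.6]
width: 0.323
gripper_force: 0.0
t 2.3 pos [0.5109 0.0209 0.415 ] yaw -10.4 tilt [ 0.001 -0.    -1.   ] F [ 0.9 -0.8  0.6] SHIFT [0.2803 0.012  0.015 ] roll -0.007
```

```bash
python3 -m inch '.048 .002 0 0 .03;.095 .004 0 0 .03;.142 .006 0 0 .03;.19 .009 0 -.007 .03;.237 .012 0 -.007 .03'; python3 -m inch '.043 0 .01 0 .03;.043 0 .01 0 .03;.043 0 .01 0 .03'
python3 - <<'E'
from h import *
im=arm.get_image("wrist");cal=arm.get_calibration("wrist");go(.5733,.2944,.2,-10)
print(np.round(cal["pose"],3).tolist())
a=np.radians(-100.02);o=np.array([.5579,.2077]);R=np.array([[np.cos(a),-np.sin(a)],[np.sin(a),np.cos(a)]])
L=[(-.0765,.0585),(.036,.0585),(.036,-.0585),(-.0765,-.0585)]
q=proj(cal,[[*(R@l+o),.014] for l in L]);print(q.round())
cv2.polylines(im:=im.copy(),[q.round().astype(int)],True,(255,0,0),1);save(im,"wrist1.png")
for r in arm.place_of("wrist","dock_push")[:3]:print(r["conf"],r["point"],at(cal,r["point"],.03).round(4))
E
```

```text
clock: 2.8
position: [0.5653, 0.2519, 0.4148]
ee_rot: [2.405, 2.021, 0.0]
force: [1.2, 0.8, 0.4]
width: 0.326
gripper_force: 0.0
clock: 3.1
position: [0.5721, 0.2936, 0.404]
ee_rot: [-2.402, -2.024, 0.002]
force: [0.4, -0.0, 0.3]
width: 0.327
gripper_force: 0.0
t 3.15 pos [0.5725 0.2922 0.4043] yaw -9.9 tilt [-0.    -0.001 -1.   ] F [ 0.3 -0.4  0.1] SHIFT [0.0025 0.0004 0.2043] roll 0.002
[[0.985, 0.165, 0.048, 0.586], [-0.172, 0.945, 0.278, 0.367], [0.001, -0.282, 0.959, 0.385], [0.0, 0.0, 0.0, 1.0]]
[[366. 180.]
 [362. 257.]
 [280. 257.]
 [277. 180.]]
0.93 [219.0, 208.1] [0.4159 0.2603 0.03  ]
0.6 [197.1, 320.3] [0.5668 0.2644 0.03  ]
```

View pics/wrist1.png

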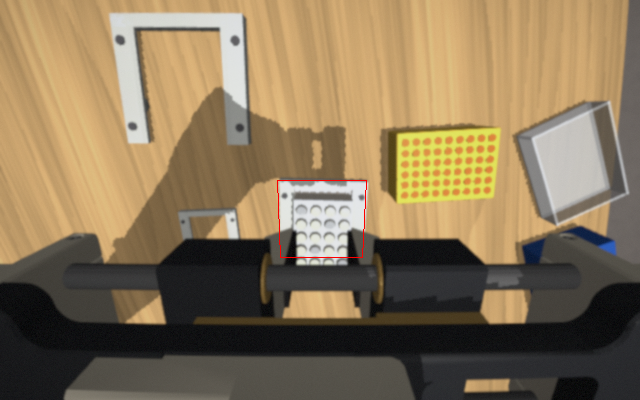

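The wrist picture shows the model outline lying on the middle dock (277–366, 180–257). The network's dock_push at (197, 320) is within 2 mm of mine, so I'll descend behind the rack.

```bash
python3 -m inch '.003 0 .05 0 .03;.003 0 .1 0 .03;.003 0 .15 0 .03;.003 0 .185 0 .03;.003 0 .203 0 .03'
python3 -m inch '0 0 0 0 .03;-.005 0 0 0 .03;-.01 0 0 0 .03;-.015 0 0 0 .03;-.018 0 0 0 .03'
python3 -c "from h import *;go(.558,.2077,.2,-10)"
```

```text
clock: 3.7
position: [0.5727, 0.2925, 0.1986]
ee_rot: [2.407, 2.018, -0.007]
force: [-0.6, 0.1, 0.1]
width: 0.328
gripper_force: 0.0
clock: 4.2
position: [0.5703, 0.2767, 0.2029]
ee_rot: [2.405, 2.019, 0.002]
force: [1.2, 1.6, 0.6]
width: 0.324
gripper_force: 1.4
t 4.2 pos [0.5703 0.2767 0.2029] yaw -10.0 tilt [ 0.002  0.    -1.   ] F [1.2 1.6 0.6] SHIFT [-0.0701 -0.0001  0.0029] roll 0.0
```

```bash
python3 -m inch '-.003 0 .001 0 .03;-.006 0 .001 0 .03;-.009 0 .001 0 .03;-.012 0 .001 0 .03;-.015 0 .001 0 .03'
python3 -m inch '-.004 0 0 0 .03;-.008 0 0 0 .03;-.012 0 0 0 .03;-.016 0 0 0 .03;-.02 0 0 0 .03'
python3 -c "from h import *;go(.558,.2077,.2,-10)"
```

```text
clock: 4.7
position: [0.5676, 0.2681, 0.203]
ee_rot: [-2.398, -2.023, -0.016]
force: [1.9, 10.5, 0.8]
width: 0.325
gripper_force: 5.3
clock: 5.2
position: [0.5641, 0.2455, 0.2019]
ee_rot: [-2.402, -2.022, -0.008]
force: [1.4, 7.1, 2.5]
width: 0.329
gripper_force: 3.9
t 5.2 pos [0.5641 0.2455 0.2019] yaw -9.8 tilt [ 0.003  0.005 -1.   ] F [1.4 7.1 2.5] SHIFT [-0.0383  0.0005  0.0017] roll 0.003
```

Catch released (peak about 10 N measured, now sliding at 7 N). I'll continue along the dock axis.

```bash
python3 -m inch '-.01 0 0 0 .03;-.02 0 0 0 .03;-.03 0 0 0 .03;-.04 0 0 0 .03;-.05 0 0 0 .03'
python3 -m inch '-.01 0 0 0 .03;-.02 0 0 0 .03;-.03 0 0 0 .03;-.04 0 0 0 .03;-.045 0 0 0 .03'
python3 - <<'E'
from h import *
go(.558,.2077,.2,-10)
im=arm.get_image("top");save(cv2.resize(im[120:280,200:420],None,fx=3.5,fy=3.5,interpolation=cv2.INTER_CUBIC),"crop2.png")
cal=arm.get_calibration("top")
for r in arm.place_of("top","rack")[:3]:print(r["conf"],at(cal,r["point"],0).round(4))
E
```

```text
clock: 5.7
position: [0.5554, 0.1944, 0.2013]
ee_rot: [-2.404, -2.022, -0.003]
force: [0.7, 3.5, 3.9]
width: 0.328
gripper_force: 2.2
clock: 6.2
position: [0.5473, 0.148, 0.2006]
ee_rot: [2.406, 2.02, -0.001]
force: [0.5, 3.0, 1.6]
width: 0.33
gripper_force: 1.8
t 6.2 pos [0.5473 0.148  0.2006] yaw -10.0 tilt [-0.    -0.001 -1.   ] F [0.5 3.  1.6] SHIFT [0.0606 0.0002 0.0005] roll 0.0
0.44 [0.5384 0.0811 0.    ]
```

View pics/crop2.png

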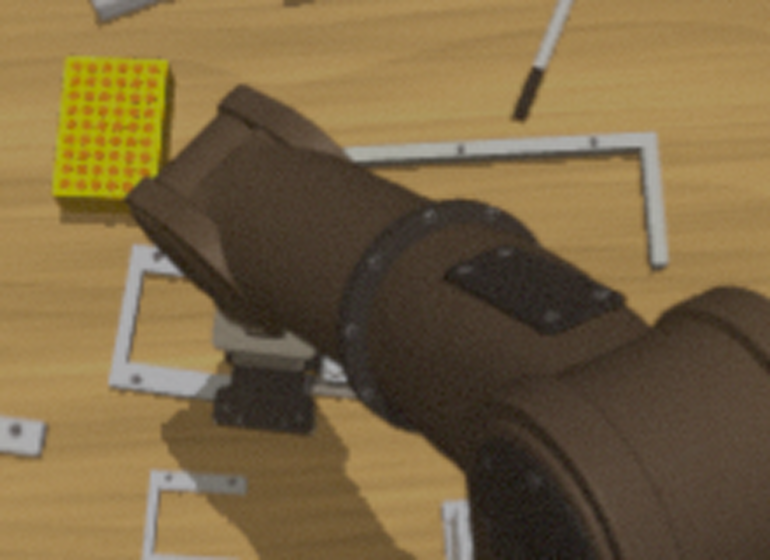

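Crop 2: the dock is empty and its open end is clear. The rack is hidden under the arm, with its centre near (0.536, 0.081) both by geometry and by the network, about 128 mm out. Next I'll push on while turning about 9° to line up with the stop.

```bash
python3 -m inch '-.009 .0001 0 -.016 .03;-.018 .0003 0 -.032 .03;-.027 .0007 0 -.048 .03;-.036 .0012 0 -.064 .03;-.045 .0018 0 -.08 .03'
python3 -m inch '-.009 .0001 0 -.016 .03;-.018 .0003 0 -.032 .03;-.027 .0007 0 -.048 .03;-.036 .0012 0 -.064 .03;-.045 .0018 0 -.08 .03'
python3 -m inch '-.008 0 0 0 .03;-.016 0 0 0 .03;-.024 0 0 0 .03;-.03 0 0 0 .03;-.03 0 0 0 .03'
python3 -m inch '.01 0 0 0 .03;.03 0 -.02 0 .03;.03 0 -.07 0 .03;.03 0 -.12 0 .03;.03 0 -.15 0 .03'
python3 -c "from h import *;go(.42,-.03,.35,-90);go(.42,-.03,.35,90);print(arm.observe()['joints'])"
```

```text
clock: 6.8
position: [0.5412, 0.1037, 0.2004]
ee_rot: [-2.321, -2.117, 0.002]
force: [-0.5, 2.4, -2.0]
width: 0.33
gripper_force: 0.9
clock: 7.3
position: [0.5391, 0.0592, 0.2007]
ee_rot: [2.234, 2.208, -0.0]
force: [-0.7, 3.3, -1.5]
width: 0.326
gripper_force: 0.9
clock: 7.8
position: [0.5388, 0.0287, 0.2007]
ee_rot: [2.237, 2.205, -0.001]
force: [0.9, -0.4, 0.0]
width: 0.324
gripper_force: 0.0
clock: 8.3
position: [0.5394, 0.062, 0.3544]
ee_rot: [2.232, 2.208, 0.005]
force: [0.2, 0.9, -0.5]
width: 0.327
gripper_force: 0.0
t 8.3 pos [0.5394 0.062  0.3544] yaw -0.6 tilt [ 0.004  0.001 -1.   ] F [ 0.2  0.9 -0.5] SHIFT [-0.0933 -0.1183  0.0039] roll 1.56
t 8.3 pos [0.5394 0.062  0.3544] yaw -0.6 tilt [ 0.004  0.001 -1.   ] F [ 0.2  0.9 -0.5] SHIFT [-0.0933 -0.1183  0.0039] roll -1.582
[ 0.26950767  0.43273517 -0.65232761  1.80061349  0.30617566  1.00706721
 -0.51421258]
```

```bash
python3 -m inch '-.02 -.02 0 .14 .05;-.04 -.04 0 .28 .06;-.06 -.06 0 .42 .07;-.08 -.07 0 .56 .07;-.1 -.083 0 .7 .07'
python3 -m inch '0 0 0 .14 .07;0 0 0 .28 .07;0 0 0 .42 .07;0 0 0 .56 .07;0 0 0 .7 .07'
python3 -m inch '0 0 0 .14 .07;0 0 0 .16 .07;0 0 0 .16 .07'
python3 - <<'E'
from h import *
go(.46,-.039,.2,-90.8);print(arm.observe()['joints'].round(2))
im=arm.get_image("wrist").copy();cal=arm.get_calibration("wrist")
def poly(o,deg,L,z,col):
    a=np.radians(deg);R=np.array([[np.cos(a),-np.sin(a)],[np.sin(a),np.cos(a)]])
    q=proj(cal,[[*(R@l+o),z] for l in np.array(L)]);cv2.polylines(im,[q.round().astype(int)],True,col,1);print(q.round().tolist())
poly(np.array([.538,-.039]),-90.6,[(-.058,-.037),(.058,-.037),(.058,.037),(-.058,.037)],.042,(255,0,0))
poly(np.array([.6841,-.1496]),89.19,[(0,0),(.3,0),(.3,-.012),(-.012,-.012),(-.012,.1),(0,.1)],.02,(0,0,255))
for r in arm.place_of("wrist","rack")[:3]:print(r["conf"],r["point"],at(cal,r["point"],0).round(4))
save(im,"wrist2.png")
E
```

```text
clock: 8.8
position: [0.4543, -0.0387, 0.351]
ee_rot: [2.86, 1.3, 0.001]
force: [0.4, 0.7, 1.1]
width: 0.713
gripper_force: 0.0
clock: 9.3
position: [0.4548, -0.0379, 0.3509]
ee_rot: [-3.132, -0.241, -0.0]
force: [0.8, -0.2, 0.1]
width: 0.764
gripper_force: 0.0
clock: 9.6
position: [0.4549, -0.0382, 0.3508]
ee_rot: [3.141, 0.003, 0.0]
force: [0.8, 0.4, -0.5]
width: 0.763
gripper_force: 0.0
t 9.6 pos [ 0.4549 -0.0382  0.3508] yaw -89.9 tilt [ 0. -0. -1.] F [ 0.8  0.4 -0.5] SHIFT [0.0051 0.0008 0.1508] roll 0.016
[ 0.26  0.25 -0.35  2.02  0.11  0.89 -1.72]
[[264.0, 144.0], [380.0, 145.0], [385.0, 65.0], [260.0, 63.0]]
[[444.0, -58.0], [117.0, -62.0], [116.0, -77.0], [458.0, -73.0], [444.0, 59.0], [432.0, 59.0]]
0.81 [106.9, 326.3] [ 0.5377 -0.0434  0.    ]
0.69 [261.7, 335.2] [ 0.348  -0.0561 -0.    ]
```

View pics/wrist2.png

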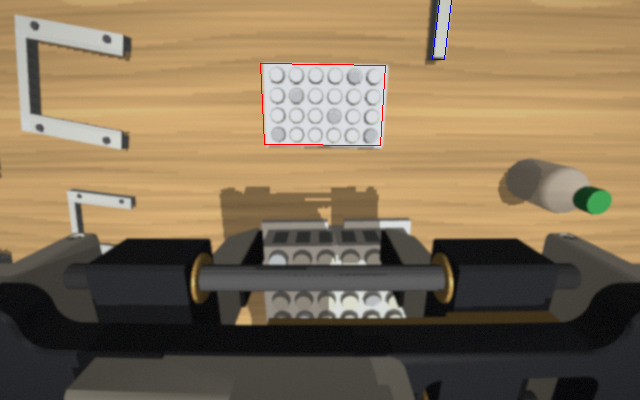

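Rack and fence lie on the model outlines (rack 260–385, 63–145). Descend behind its long side and push +x to the long fence.

```bash
python3 -m inch '0 .002 .05 .016 .07;0 .002 .1 .016 .07;0 .002 .135 .016 .07;0 .002 .15 .016 .07;0 .002 .15 .016 .07'
python3 -m inch '.01 0 0 0 .07;.02 0 0 0 .07;.03 0 0 0 .07;.04 0 0 0 .07;.05 0 0 0 .07'
python3 -m inch '.01 0 0 0 .07;.02 0 0 0 .07;.03 0 0 0 .07;.04 0 0 0 .07;.05 0 0 0 .07'
python3 -m inch '.01 0 0 0 .07;.018 0 0 0 .07;.024 0 0 0 .07;.03 0 0 0 .07;.034 0 0 0 .07'
python3 -c "from h import *;go(.596,-.0398,.2,-90.8)"
```

```text
clock: 10.2
position: [0.454, -0.0408, 0.1987]
ee_rot: [-3.141, 0.025, 0.007]
force: [0.3, 0.4, 0.3]
width: 0.764
gripper_force: 0.0
clock: 10.7
position: [0.5052, -0.042, 0.201]
ee_rot: [3.141, -0.029, -0.002]
force: [-4.4, -0.9, 2.5]
width: 0.763
gripper_force: 2.2
clock: 11.2
position: [0.5556, -0.0428, 0.2007]
ee_rot: [3.141, -0.029, -0.0]
force: [-4.5, -0.0, 2.5]
width: 0.763
gripper_force: 2.1
clock: 11.7
position: [0.5894, -0.0434, 0.2007]
ee_rot: [-3.141, 0.029, -0.001]
force: [-3.5, 1.1, 2.4]
width: 0.758
gripper_force: 1.9
t 11.7 pos [ 0.5894 -0.0434  0.2007] yaw -91.0 tilt [ 0.  0. -1.] F [-3.5  1.1  2.4] SHIFT [ 0.0066 -0.0037  0.0007] roll -0.004
```

```bash
python3 -m inch '.002 0 0 -.004 .07;.004 0 0 -.004 .07;.006 0 0 -.004 .07;.007 0 0 -.004 .07;.008 0 0 -.004 .07'
python3 -m inch '.001 0 0 0 .07;.002 0 0 0 .07;.003 0 0 0 .07;.003 0 0 0 .07;.003 0 0 0 .07'
python3 -c "from h import *;go(.596,-.0398,.2,-90.8)"
```

```text
clock: 12.2
position: [0.5958, -0.0435, 0.2006]
ee_rot: [3.141, -0.022, -0.005]
force: [-11.1, 0.1, 8.5]
width: 0.763
gripper_force: 5.5
clock: 12.7
position: [0.5967, -0.0435, 0.2002]
ee_rot: [3.141, -0.021, -0.013]
force: [-17.0, 0.4, 12.8]
width: 0.76
gripper_force: 8.8
t 12.7 pos [ 0.5967 -0.0435  0.2002] yaw -90.8 tilt [-0.008 -0.001 -1.   ] F [-17.    0.4  12.8] SHIFT [-0.0008 -0.0037  0.0002] roll 0.0
```

Flush on the long fence (17 N). Back off, lift, turn and come to the rack's +y end.

```bash
python3 -m inch '-.015 0 0 0 .07;-.03 0 -.02 0 .06;-.03 0 -.07 0 .05;-.03 0 -.1 0 .03;-.03 0 -.1 0 .03'
python3 -m inch '.02 -.025 0 -.14 .03;.04 -.05 0 -.28 .03;.06 -.075 0 -.42 .03;.075 -.1 0 -.56 .03;.075 -.12 0 -.7 .03'
python3 -m inch '0 0 0 -.14 .03;0 0 0 -.28 .03;0 0 0 -.42 .03;0 0 0 -.56 .03;0 0 0 -.7 .03'
python3 -m inch '0 0 0 -.14 .03;0 0 0 -.17 .03;0 0 0 -.17 .03'
python3 -c "
from h import *
go(.643,.062,.2,-.8)
im=arm.get_image('wrist');cal=arm.get_calibration('wrist')
for r in arm.place_of('wrist','rack')[:2]:print(r['conf'],at(cal,r['point'],0).round(4))"
```

```text
clock: 13.2
position: [0.572, -0.0429, 0.3058]
ee_rot: [-3.141, 0.023, -0.016]
force: [0.3, 0.6, -0.4]
width: 0.464
gripper_force: 0.0
clock: 13.7
position: [0.6484, 0.0774, 0.3001]
ee_rot: [-2.955, -1.064, -0.004]
force: [0.3, -0.6, -0.3]
width: 0.324
gripper_force: 0.0
clock: 14.2
position: [0.6469, 0.0758, 0.3001]
ee_rot: [2.412, 2.013, 0.001]
force: [-0.7, -1.0, 0.3]
width: 0.322
gripper_force: 0.0
clock: 14.5
position: [0.6467, 0.0756, 0.3002]
ee_rot: [-2.241, -2.201, -0.001]
force: [-0.5, -1.0, 1.5]
width: 0.326
gripper_force: 0.0
t 14.5 pos [0.6467 0.0756 0.3002] yaw -1.0 tilt [-0.     0.001 -1.   ] F [-0.5 -1.   1.5] SHIFT [-0.0138 -0.0034  0.1002] roll -0.004
0.96 [ 0.6459 -0.0441  0.    ]
```

```bash
python3 -m inch '-.013 -.003 .04 -.004 .03;-.013 -.003 .08 -.004 .03;-.013 -.003 .1 -.004 .03;-.013 -.003 .1 -.004 .03'
python3 -m inch '-.01 0 0 0 .03;-.02 0 0 0 .03;-.028 0 0 0 .03;-.036 0 0 0 .03;-.044 0 0 0 .03'
python3 -m inch '-.007 0 0 0 .03;-.014 0 0 0 .03;-.02 0 0 0 .03;-.026 0 0 0 .03;-.03 0 0 0 .03'
python3 -c "from h import *;go(.643,-.0175,.2,-.8)"
```

```text
clock: 15.0
position: [0.6421, 0.0623, 0.1976]
ee_rot: [-2.234, -2.205, 0.007]
force: [0.5, -0.6, 0.1]
width: 0.33
gripper_force: 0.0
clock: 15.5
position: [0.6432, 0.0188, 0.2018]
ee_rot: [2.234, 2.209, 0.004]
force: [0.2, 4.7, 4.2]
width: 0.328
gripper_force: 2.4
clock: 16.0
position: [0.6425, -0.0118, 0.2006]
ee_rot: [-2.234, -2.209, 0.0]
force: [0.4, 3.6, 3.4]
width: 0.326
gripper_force: 2.2
t 16.0 pos [ 0.6425 -0.0118  0.2006] yaw -0.6 tilt [-0. -0. -1.] F [0.4 3.6 3.4] SHIFT [-0.0057  0.0006  0.0006] roll 0.003
```

```bash
python3 -m inch '-.002 0 0 0 .03;-.004 0 0 0 .03;-.006 0 0 0 .03;-.007 0 0 0 .03;-.008 0 0 0 .03'
python3 -m inch '-.001 0 0 0 .03;-.002 0 0 0 .03;-.003 0 0 0 .03;-.003 0 0 0 .03;-.003 0 0 0 .03'
python3 -c "from h import *;go(.643,-.0175,.2,-.8)"
```

```text
clock: 16.5
position: [0.6422, -0.0171, 0.2007]
ee_rot: [-2.23, -2.209, -0.003]
force: [0.8, 11.5, 0.7]
width: 0.327
gripper_force: 5.8
clock: 17.0
position: [0.6421, -0.0177, 0.201]
ee_rot: [-2.227, -2.21, -0.007]
force: [-1.2, 16.2, 1.7]
width: 0.326
gripper_force: 8.0
t 17.0 pos [ 0.6421 -0.0177  0.201 ] yaw -0.4 tilt [ 0.     0.006 -1.   ] F [-1.2 16.2  1.7] SHIFT [0.0002 0.0009 0.001 ] roll 0.006
```

Seated at the short fence (16 N). One more gentle press towards the long fence to make sure, then verify.

```bash
python3 -m inch '.015 0 0 0 .03;.03 0 -.02 0 .03;.03 0 -.07 0 .03;.03 0 -.1 0 .05;.03 0 -.1 0 .05'
python3 -m inch '-.02 -.02 0 .14 .05;-.04 -.04 0 .28 .05;-.06 -.06 0 .42 .05;-.08 -.075 0 .56 .05;-.098 -.082 0 .7 .05'
python3 -m inch '0 0 0 .14 .05;0 0 0 .28 .05;0 0 0 .42 .05;0 0 0 .56 .05;0 0 0 .7 .05'
python3 -m inch '0 0 0 .14 .05;0 0 0 .17 .05;0 0 0 .17 .05'
python3 - <<'E'
from h import *
go(.565,-.085,.2,-90.8)
im=arm.get_image("wrist").copy();cal=arm.get_calibration("wrist")
def poly(o,deg,L,z,col):
    a=np.radians(deg);R=np.array([[np.cos(a),-np.sin(a)],[np.sin(a),np.cos(a)]])
    q=proj(cal,[[*(R@l+o),z] for l in np.array(L)]);cv2.polylines(im,[q.round().astype(int)],True,col,1)
poly(np.array([.642,-.085]),89.19,[(-.058,-.037),(.058,-.037),(.058,.037),(-.058,.037)],.042,(255,0,0))
for r in arm.place_of("wrist","rack")[:1]:print(r["conf"],at(cal,r["point"],0).round(4))
save(im,"wrist3.png")
E
```

```text
clock: 17.5
position: [0.644, 0.0078, 0.3051]
ee_rot: [2.231, 2.204, 0.006]
force: [0.8, -0.2, 0.4]
width: 0.452
gripper_force: 0.0
clock: 18.0
position: [0.5576, -0.0913, 0.2997]
ee_rot: [2.86, 1.299, -0.006]
force: [0.6, 0.2, -0.1]
width: 0.546
gripper_force: 0.0
clock: 18.5
position: [0.559, -0.0903, 0.2997]
ee_rot: [3.131, 0.24, -0.004]
force: [-0.1, 0.6, 0.2]
width: 0.548
gripper_force: 0.0
clock: 18.8
position: [0.5593, -0.0897, 0.3001]
ee_rot: [3.141, -0.013, -0.002]
force: [0.1, -0.0, -0.0]
width: 0.542
gripper_force: 0.0
t 18.8 pos [ 0.5593 -0.0897  0.3001] yaw -90.5 tilt [-0.001 -0.001 -1.   ] F [ 0.1 -0.  -0. ] SHIFT [ 0.0058 -0.0048  0.1001] roll 0.006
0.76 [ 0.6445 -0.0842  0.    ]
```

View pics/wrist3.png

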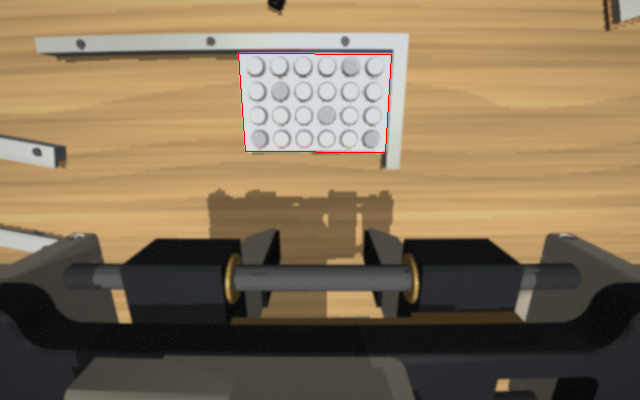

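The rack fills the corner, on the predicted outline (239–391, 53–152). Final gentle press onto the long fence.

```bash
python3 -m inch '0 -.005 .04 .006 .05;0 -.005 .08 .006 .05;0 -.005 .1 .006 .05;0 -.005 .1 .006 .05'
python3 -m inch '.01 0 0 0 .05;.018 0 0 0 .05;.024 0 0 0 .05;.03 0 0 0 .05;.034 0 0 0 .05'
python3 -m inch '.001 0 0 0 .05;.002 0 0 0 .05;.003 0 0 0 .05;.004 0 0 0 .05;.005 0 0 0 .05'
python3 -c "from h import *;go(.596,-.085,.2,-90.8)"
```

```text
clock: 19.3
position: [0.5582, -0.0844, 0.1978]
ee_rot: [-3.141, 0.022, 0.009]
force: [-0.4, 0.6, 1.0]
width: 0.547
gripper_force: 0.0
clock: 19.8
position: [0.5943, -0.0848, 0.2013]
ee_rot: [3.141, -0.025, 0.001]
force: [-5.3, 2.1, 3.6]
width: 0.544
gripper_force: 2.9
clock: 20.3
position: [0.596, -0.0849, 0.2001]
ee_rot: [3.141, -0.025, -0.011]
force: [-15.9, 0.1, 10.7]
width: 0.546
gripper_force: 7.6
t 20.3 pos [ 0.596  -0.0849  0.2001] yaw -90.9 tilt [-0.007 -0.001 -1.   ] F [-15.9   0.1  10.7] SHIFT [-0.      0.0001  0.0001] roll -0.002
```

```bash
python3 -m inch '-.015 0 0 0 .05;-.04 0 0 0 .05;-.04 0 -.05 0 .05;-.04 0 -.1 0 .05;-.04 0 -.15 0 .05'
python3 -m inch '-.04 0 -.03 0 .05;-.08 0 -.05 0 .05;-.1 0 -.05 0 .05;-.1 0 -.05 0 .05'
python3 - <<'E'
from h import *
im=arm.get_image("wrist");cal=arm.get_calibration("wrist");go(0.5,0,.4,-90)
for r in arm.place_of("wrist","rack")[:1]:print(at(cal,r["point"],0).round(4))
big=cv2.resize(im[0:170,170:440],None,fx=2.9,fy=2.9,interpolation=cv2.INTER_CUBIC);save(big,"end.png")
t=arm.get_image("top");c=arm.get_calibration("top")
for q in("bottle","marker","tipbox"):
    for r in arm.place_of("top",q)[:1]:print(q,at(c,r["point"],0).round(3))
E
```

```text
clock: 20.8
position: [0.5583, -0.0843, 0.3525]
ee_rot: [-3.141, 0.025, -0.0]
force: [1.2, -0.3, -0.5]
width: 0.543
gripper_force: 0.0
clock: 21.2
position: [0.4564, -0.0828, 0.4017]
ee_rot: [3.14, -0.027, 0.002]
force: [0.3, 0.2, -0.6]
width: 0.544
gripper_force: 0.0
t 21.25 pos [ 0.4578 -0.0828  0.4014] yaw -91.0 tilt [ 0.002 -0.001 -1.   ] F [-0.  -1.   0.7] SHIFT [ 0.0408 -0.0835  0.0014] roll -0.017
[ 0.3465 -0.0592  0.    ]
marker [ 0.781 -0.073  0.   ]
```

View pics/end.png

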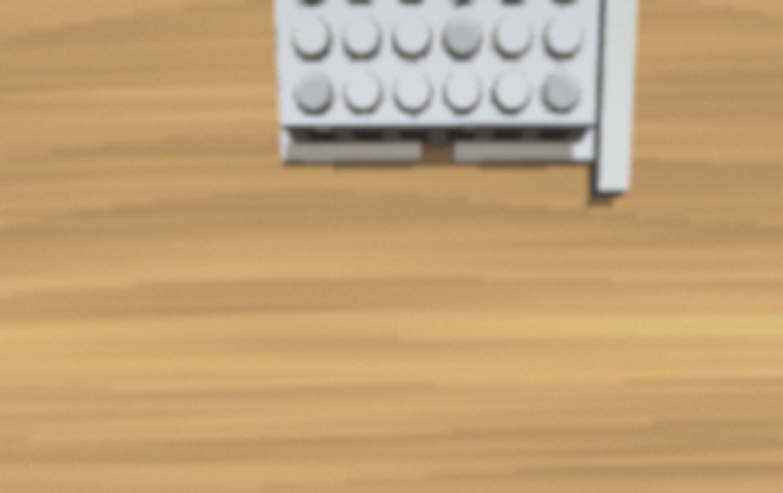

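The crop shows the skirt end touching the short fence with no gap (crop column about 595). The marker has not moved, the arm never came near the bottle or tip box, and the gripper is clear of everything.

```bash
python3 -c "from cell import arm;print(arm.sign_off())"
```

```text
the job is handed in; nothing more can be done
None
```

The rack is out of the dock and pressed flush against both fences of the corner stop, and the job was handed in after about 21 s; the marker checked unmoved, and the bottle and tip box, which the last check did not detect, were kept clear of throughout.

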